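Zero the bench thickness gauge on a soap bar

ROBOT

A 6-joint arm with a two-finger parallel gripper is mounted at the origin on a cart in front of the work surface, level with it; the furniture and walls round the work are solid. World frame = base frame: x ahead of the robot, y to its left, z up, the work surface at z = 0. Lengths are in mm, angles in rad, forces in N, time in s.
With the tool pointing down it reaches from about 275 to 1000 mm from the base axis. Payload 8.4 kg.
Tool frame: the origin (TCP) lies on the centre line of the jaws, within the pads' length; the fingertips stand r.tip_reach ahead of it and the grasp point (between the pads) lies 11 mm behind it (r.tip_reach is the distance from the TCP to the fingertips, in mm); z points along the fingers, y is the line along which they close (so a half turn about z gives the same grasp; the last joint's range is limited). The gripper opens to 85 mm and grips with 20 to 120 N. Pads are 22 mm wide; open, the fingers measure 114 mm over their backs; the gripper's body (76 mm by 85 mm) begins 54 mm behind the grasp point. The pads swing forward as they close: fully open they stand 13 mm farther back than shut.
Start: joints at [-1.279, 0.353, 1.633, -0, 1.155, -0.002], TCP at [180.993, -598.222, 239.281] pointing down, gripper open.
Joint ranges: [-2.63, 2.63], [-0.92, 2.1], [0.06, 2.66], [-1.3, 4.44], [0, 2.69], [-3.02, 3.02]. Speed limits (rad/s): [2.22, 2.22, 2.79, 3.14, 3.14, 3.14].

INTERFACE

Orientations are given as [roll, pitch, yaw] about the fixed x, y, z axes, in that order (R = Rz(yaw) Ry(pitch) Rx(roll)).
In Python, from rig import r gives the robot as it stands.
- The arm moves only by the tool carry_out, never from a script. Its argument "targets" is a list of rows, each an object with "dp": the shift along the tool's x, y, z in mm, a list of three; "yaw": the turn about the tool's z in degrees. A call has 1 to 12 rows; each row is the pose to reach, as a shift and turn from the pose commanded when the call began, along the tool's axes at that moment; what a row does not reach only later rows make up. A row lasts 1/8 s, in which the tool goes at most 62.5 mm and 10.7 degrees, less where a joint would pass 70% of its speed; a pose out of reach is approached as far as the arm can. A call with a gripper value outside its range is refused whole. "fingers" is the opening, from -1 (shut) to 1 (fully open), so that 0 is half open, set as the call begins (left out, the last holds). The fingers move at their own pace and stop on an object; "grip_force" is the grip in N (left out, the last holds). Time passes only in rows, so rows that repeat a pose let the fingers close. It gives the time, the measured TCP pose, the force, the opening and the grip force at its end, in the units of the state.
- r.sense(): the state, without advancing time (a new reading comes with each control period).
- r.grab_frame(name): name is "scene" or "top" or "wrist"; returns the picture (480x640x3 uint8, red, green, blue); there is no depth.
- r.get_calibration(name): a dict with "fx", "fy", "cx", "cy" (pixels), "rvec" (rotation vector, rad) and "tvec" (3), from world to camera coordinates, as OpenCV has them. Camera axes: x right, y down, z forward; pixel columns grow to the right and rows downward; lengths in mm; the calibration is good to about 2 mm. A picture is of the moment at which its call begins: read the wrist's pose just before it. get_calibration takes no time and is no camera call; for the wrist camera it gives the pose at the moment of the call.
- r.sign_off(): hands the job in; it is judged then, once.
The state is a dict: "clock": time; "qpos": joint angles; "qvel": joint speeds; "joint_efforts": joint torques, N m; "eef_pos": TCP position; "tcp_rot": TCP orientation; "contact_force": force on the tool from outside, world axes, zero at the start; "wrist_torque": the same for the moment, N m; "opening": opening from 0.0 (shut) to 1.0 (fully open); "grasp_force": force on a finger pad.
Only numpy, scipy, OpenCV 4.12 (cv2) and the standard library are available. Lean on these libraries where they do the work, as an engineer would, in place of code of your own. Each camera call takes 0.05 s, during which the arm holds its last target. There are 200 camera calls.

TASK

Zero the thickness gauge on the wrapped soap bar that lies under it: turn the large coarse knob clockwise until the foot lands on the bar and the needle has just lifted off its rest, less than half-way to the long zero mark, then bring the needle up to the zero mark with the small fine knob on top of it and let go. Do not press hard on the bar, or the soap dents, and leave the bar and the soap waiting beside the gauge where they are.

Things in the scene. Friction and masses are not known exactly. Their poses are not given: they have to be found in the camera images.
- gauge: The thickness gauge: grey bench stand fixed to the table, base 180x122 mm. Origin under the base's middle; x runs from the dial (front) to the column (behind), z up. The knob axis is vertical, 62 mm along +x, the foot's axis 30 mm along -x. Steel anvil top 32 mm above the table. Dial and stages always stay below z = 178 mm; the two knobs are above that, with free space all round them.
- coarse_grip (a point): On the knob axis at half height of the coarse knob: the lower, large ribbed black disc, 52 mm diameter, 20 mm high (10 mm each way from here); the column head under it is only 42 mm wide. Clockwise from above it lowers stage, dial and foot 7.0 mm per rad, 4.6 rad in all. Turning takes 0.16 N m, some 0.1 N m more under the foot's load; it stays where left.
- fine_grip (a point): On the same axis, 29 mm higher at mid setting: middle of the fine knob, the upper small ribbed black knob, 24 mm diameter, from 14 mm below to 14 mm above this point; about 5 mm clear of the coarse knob. Clockwise from above it lowers foot and coarse knob 1.5 mm per rad, itself staying up; at least 2.6 rad are free from its start. It takes under 0.1 N m and stays where left.
- fine_mark (a point): Point at the white index line on the top rim of the fine knob, 12 mm from the axis; it goes round with the fine knob.
- needle (a joint): Needle of the 80 mm white dial, whose face tilts up towards the front. 0 rad: against its rest pin at the lower left, foot clear of the bar. Grows clockwise, 0.85 rad per mm that the landed foot is pushed up. 2.55 rad: upright at the long thick zero mark, ten 0.255 divisions from rest. Press on the bar: 6 N as it lifts, 13 N at zero, 17 N at 3.8 rad, where the foot bottoms and the press shoots up.
- foot: The gauge's sprung foot, a steel disc 26 mm across. Origin: 75 mm below the foot's flat underside and 30 mm from the foot's axis along the gauge's +x; it goes up and down with the foot. At first the foot hangs 7 to 17 mm above the bar.
- soap_bar: The wrapped soap bar under the foot, loose on the steel anvil: 80 x 68 x 26 mm, with a thin clear wrapper tail of 38 mm at its +y side. Origin at its underside, 19 mm to the +y side of the bar's middle.
- waiting_bar: A sleeved soap bar, 80 x 68 x 26 mm, lying loose on the table at the -y side of the gauge. Origin at its underside.
- waiting_stack: A banded stack of three sleeved bars, 84 x 73 x 80 mm, loose on the table at the -y side of the gauge, behind the waiting bar. Origin at its underside.

How it is judged (in metres and radians):
On the way:
1. with the coarse knob the foot has been landed on the bar: the needle is off its rest and less than half-way to zero, the fine knob still as it was (value of joint needle between 0.08 and 1.3 rad and contact force between foot and soap_bar above 1 N and distance of fine_mark from where it was at the start of the episode below 0.004 m), for 0.2 s.
At the end, for the whole second after the job is handed in: The foot rests on the bar, the needle stands still within half a division (0.13 rad) of the zero mark at 2.55 rad, and the fine knob was turned to bring it there (its rim is more than 6 mm from where it started) (value of joint needle between 2.42 and 2.68 rad and velocity of joint needle between -0.1 and 0.1 rad/s and contact force between foot and soap_bar above 5 N and distance of fine_mark from where it was at the start of the episode above 0.006 m); the robot touches nothing.
It fails at once if the foot presses the soap bar with more than 20 N (dented) (contact force between foot and soap_bar above 20 N).
It fails at once if the bar under the gauge is shifted by more than 12 mm (distance of soap_bar from where it was at the start of the episode above 0.012 m).
It fails at once if the waiting soap is shifted by more than 20 mm (distance of any of waiting_bar, waiting_stack from where it was at the start of the episode above 0.02 m).
It also fails if it takes over 51 s, if anything falls off the work surface, if the arm or the gripper's body presses on something with over 40 N, if the wrist force passes 120 N, or if a joint passes its speed limit or range.

## Working session

There is one attempt and no reset: what is moved stays moved. The work goes in short steps, Python scripts to look and compute and a tool call to move; the robot and the scene stay as the last step left them, time stands still between calls to the robot, and variables do not carry over. Pictures are saved under pics/ and viewed, at most 10 in all, crops included, and the job is handed in when it is done.

Besides the shell and the picture viewer there is one more tool, called after "Request:" as name(argument=value, ...) on one line, values as JSON. carry_out: Moves the arm, as the interface text tells. Its arguments: {"type":"object","properties":{"targets":{"type":"array","items":{"type":"object","properties":{"dp":{"type":"array","items":{"type":"number"}},"yaw":{"type":"number"}}}},"fingers":{"type":"number"},"grip_force":{"type":"number"}},"required":["targets"]}

```bash
mkdir -p pics
cat > h.py <<'E'
import numpy as np, cv2
from rig import r
def cal(n):
    c=r.get_calibration(n);K=np.array([[c['fx'],0,c['cx']],[0,c['fy'],c['cy']],[0,0,1.]])
    return K,np.array(c['rvec'],float),np.array(c['tvec'],float)
def ray(n,u,v):
    K,rv,t=cal(n);R=cv2.Rodrigues(rv)[0]
    return -R.T@t,R.T@np.linalg.solve(K,[u,v,1.])
def onz(n,u,v,z):
    o,d=ray(n,u,v);return o+d*(z-o[2])/d[2]
def proj(n,P):
    K,rv,t=cal(n);return cv2.projectPoints(np.array(P,float).reshape(-1,1,3),rv,t,K,None)[0].reshape(-1,2)
def snap(n,f):
    i=r.grab_frame(n)[:,:,::-1].copy();cv2.imwrite('pics/'+f,i);return i
E
python3 - <<'E'
from h import *
a=snap('scene','s0.png');b=snap('top','t0.png')
cv2.imwrite('pics/w.png',cv2.hconcat([a,b])[:, :]) 
for n in('scene','top'):print(ray(n,320,240))
print(r.tip_reach,r.sense())
E
```

```text
(array([ 203.16924356, -737.37097312,  809.98923001]), array([ 0.3568    ,  0.53870759, -0.76325437]))
(array([ 441.20820119, -282.169786  , 1008.20723387]), array([ 0.08119187,  0.01168789, -0.99670108]))
8.0 {'clock': 0.1, 'qpos': array([-1.27939827e+00,  3.53598900e-01,  1.63403706e+00, -4.67303991e-05,
        1.15516865e+00, -2.40945580e-03]), 'qvel': array([ 0.00051551, -0.00103288, -0.00232953,  0.00119976,  0.0003994 ,
       -0.00064878]), 'joint_efforts': array([-2.73701580e-04, -6.06360197e+01, -3.42821324e+01,  1.42242305e-05,
        3.88898305e-03, -3.75303458e-06]), 'eef_pos': array([ 180.86640087, -597.84532643,  238.63394912]), 'tcp_rot': array([-3.14038059e+00,  3.98087316e-05,  2.93826429e-01]), 'contact_force': array([-0.30417222,  0.52093078,  1.09948588]), 'wrist_torque': array([-0.0035276, -0.0093615, -0.0209118]), 'grasp_force': 0.0, 'opening': 0.99692090937181}
```

View pics/s0.png

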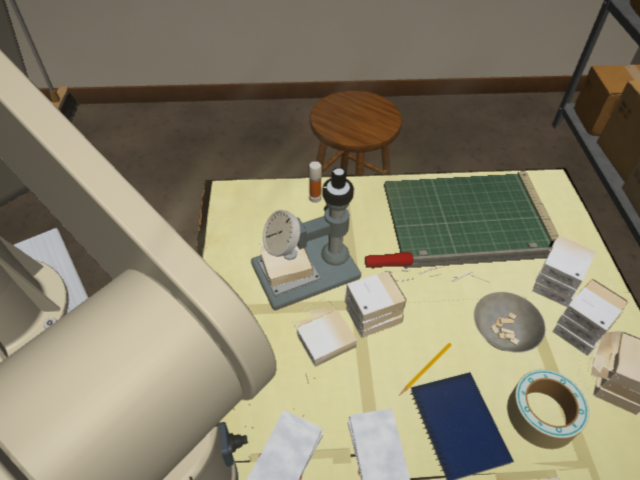

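View pics/t0.png

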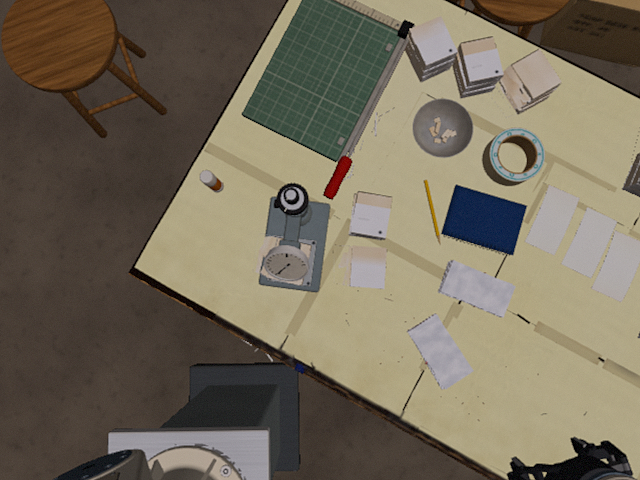

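The scene view shows the gauge at about (305,262), with the knobs at (338,185). The top view shows the knobs at (293,197) and the dial at (288,263). I'll zoom in on both.

Run:
```python
from h import *
a=cv2.imread('pics/s0.png')[150:310,240:380];b=cv2.imread('pics/t0.png')[170:300,245:345]
a=cv2.resize(a,(420,480),interpolation=3);b=cv2.resize(b,(369,480),interpolation=3)
cv2.imwrite('pics/z0.png',cv2.hconcat([a,b]))
```

```text
(no output)
```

View pics/z0.png

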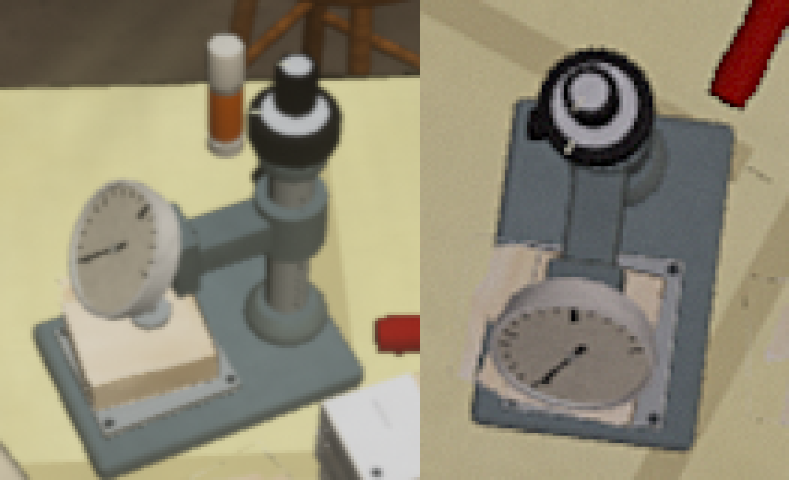

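```bash
cat >> h.py <<'E'
def tri(n1,p1,n2,p2):
    o1,d1=ray(n1,*p1);o2,d2=ray(n2,*p2)
    A=np.stack([d1,-d2],1);s=np.linalg.lstsq(A,o2-o1,rcond=None)[0]
    a=o1+s[0]*d1;b=o2+s[1]*d2;return (a+b)/2,np.linalg.norm(a-b)
E
python3 - <<'E'
from h import *
print('fine top',tri('scene',(338.7,172.3),'top',(291.1,194.6)))
print('coarse top',tri('scene',(337.7,187.3),'top',(293,199)))
for p in [(98,98),(315,123),(272,448),(53,420)]:
    print(onz('top',245+p[0]/3.69,170+p[1]/3.69,14))
E
```

```text
fine top (array([ 576.14932618, -228.66370883,  235.39241081]), np.float64(1.5539972622366012))
coarse top (array([ 574.5586672 , -229.56317879,  203.41309307]), np.float64(1.1882825416912688))
[ 612.57914587 -174.12224641   14.        ]
[ 596.02800448 -292.93309781   14.        ]
[ 419.74121105 -265.89415563   14.        ]
[ 437.04866052 -147.78054405   14.        ]
```

```bash
cat >> h.py <<'E'
from scipy.spatial.transform import Rotation as Ro
def plan(p,yawdeg=None):
    s=r.sense();R=Ro.from_euler('xyz',s['tcp_rot']).as_matrix()
    print('dp',np.round(R.T@(np.array(p)-s['eef_pos']),1),'now',np.round(s['eef_pos'],1),'rot',np.round(np.degrees(s['tcp_rot']),1),'q',np.round(s['qpos'],2),'t',s['clock'])
E
python3 - <<'E'
from h import *
plan([577,-229,330])
E
```

```text
dp [ 486.  -238.4  -91.1] now [ 180.9 -597.8  238.6] rot [-179.9    0.    16.8] q [-1.28  0.35  1.63 -0.    1.16 -0.  ] t 0.1
```

Request:
carry_out(targets=[{"dp": [20,-10,-50],"yaw": -10},{"dp": [70,-34,-80],"yaw": -20},{"dp": [120,-59,-91],"yaw": -30},{"dp": [170,-83,-91],"yaw": -40},{"dp": [220,-108,-91],"yaw": -50},{"dp": [270,-132,-91],"yaw": -60},{"dp": [320,-157,-91],"yaw": -70},{"dp": [370,-181,-91],"yaw": -80},{"dp": [420,-206,-91],"yaw": -90},{"dp": [470,-231,-91],"yaw": -100},{"dp": [486,-238,-91],"yaw": -100},{"dp": [486,-238,-91],"yaw": -100}])

```text
clock: 1.6
eef_pos: [577.4, -229.1, 329.7]
tcp_rot: [-3.141, -0.001, 2.039]
contact_force: [-1.0, -0.3, 0.3]
opening: 0.997
grasp_force: 0.0
```

Run:
```python
from h import *
plan([577,-229,330])
for n in('wrist','scene','top'): snap(n,n+'1.png')
a=cv2.imread('pics/scene1.png')[130:310,200:400];b=cv2.imread('pics/top1.png')[150:310,230:370]
w=cv2.imread('pics/wrist1.png')
c=cv2.vconcat([cv2.resize(a,(320,288)),cv2.resize(b,(320,312))])
cv2.imwrite('pics/m1.png',cv2.hconcat([cv2.copyMakeBorder(cv2.resize(w,(480,360)),0,240,0,0,0),c]))
print(proj('wrist',[[577,-229,202],[577,-229,235]]),proj('top',[[577,-229,202]]),ray('wrist',320,240))
```

```text
dp [ 0.3 -0.3 -0.3] now [ 577.4 -229.1  329.7] rot [-179.9   -0.   116.8] q [-0.38  0.28  1.54 -0.    1.33 -0.85] t 1.6
[[323.27233729 235.06655374]
 [323.37428207 247.03101406]] [[292.52106422 197.99613838]] (array([ 546.8036881 , -170.31810627,  465.30344802]), array([ 0.10907727, -0.23225566, -0.96659797]))
```

View pics/m1.png

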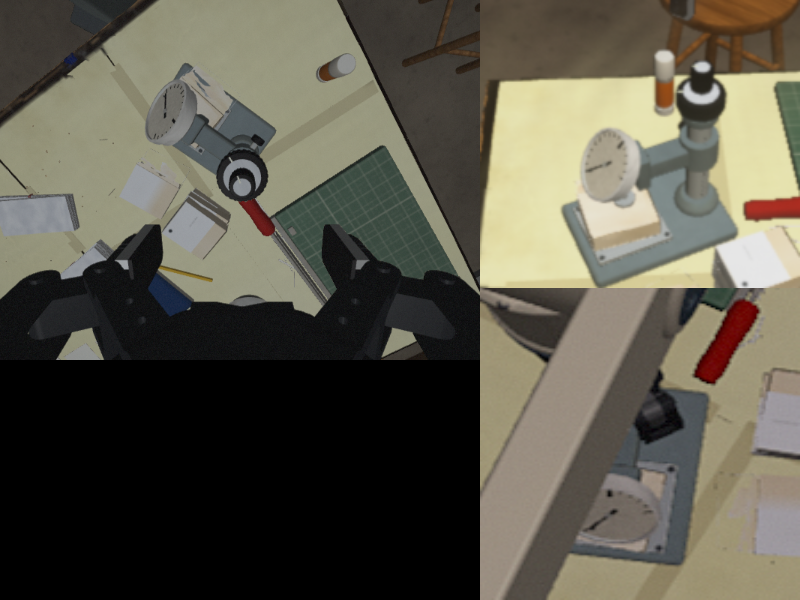

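The knob axis (577,-229) projects to (323,235) in the wrist view, which is where the ring appears, so the position is confirmed. Next I descend over the coarse knob.

Request:
carry_out(targets=[{"dp": [0,0,40],"yaw": 0},{"dp": [0,0,80],"yaw": 0},{"dp": [0,0,110],"yaw": 0},{"dp": [0,0,130],"yaw": 0},{"dp": [0,0,146],"yaw": 0},{"dp": [0,0,146],"yaw": 0}])

```text
clock: 2.5
eef_pos: [576.2, -230.2, 183.4]
tcp_rot: [-3.14, -0.001, 2.038]
contact_force: [0.3, -0.1, 0.0]
opening: 1.001
grasp_force: 0.0
```

Request:
carry_out(targets=[{"dp": [0,0,0],"yaw": 0},{"dp": [0,0,0],"yaw": 0},{"dp": [0,0,0],"yaw": 0},{"dp": [0,0,0],"yaw": 0},{"dp": [0,0,0],"yaw": 0},{"dp": [0,0,0],"yaw": 0},{"dp": [0,0,0],"yaw": 0},{"dp": [0,0,0],"yaw": 0}], fingers=-1, grip_force=50)

```text
clock: 3.5
eef_pos: [577.8, -230.0, 185.7]
tcp_rot: [3.141, 0.002, 2.039]
contact_force: [-1.9, 0.3, 6.4]
opening: 0.592
grasp_force: 51.4
```

Run:
```python
from h import *
s=r.sense();print(s)
a=snap('scene','scene2.png')[130:310,200:400];b=snap('top','top2.png')[150:310,230:370];w=snap('wrist','wrist2.png')
c=cv2.vconcat([cv2.resize(a,(320,288)),cv2.resize(b,(320,312))])
cv2.imwrite('pics/m2.png',cv2.hconcat([cv2.copyMakeBorder(cv2.resize(w,(480,360)),0,240,0,0,0),c]))
```

```text
{'clock': 3.5, 'qpos': array([-3.81071240e-01,  4.00749396e-01,  1.69093387e+00, -2.41071637e-04,
        1.04804134e+00, -8.49374661e-01]), 'qvel': array([-0.00151941,  0.00132304, -0.00098942,  0.00057118, -0.0003036 ,
        0.00143752]), 'joint_efforts': array([ 5.71182165e-01, -5.79611063e+01, -3.04286385e+01,  2.01072916e-01,
       -4.94477972e-01, -5.29202353e-02]), 'eef_pos': array([ 577.8008941 , -229.9584402 ,  185.65956755]), 'tcp_rot': array([3.14051591e+00, 1.54075293e-03, 2.03921908e+00]), 'contact_force': array([-1.90525999,  0.31257779,  6.42454512]), 'wrist_torque': array([-0.02499531,  0.2959147 , -0.04275889]), 'grasp_force': 51.39494061470032, 'opening': 0.5923592415154082}
```

View pics/m2.png

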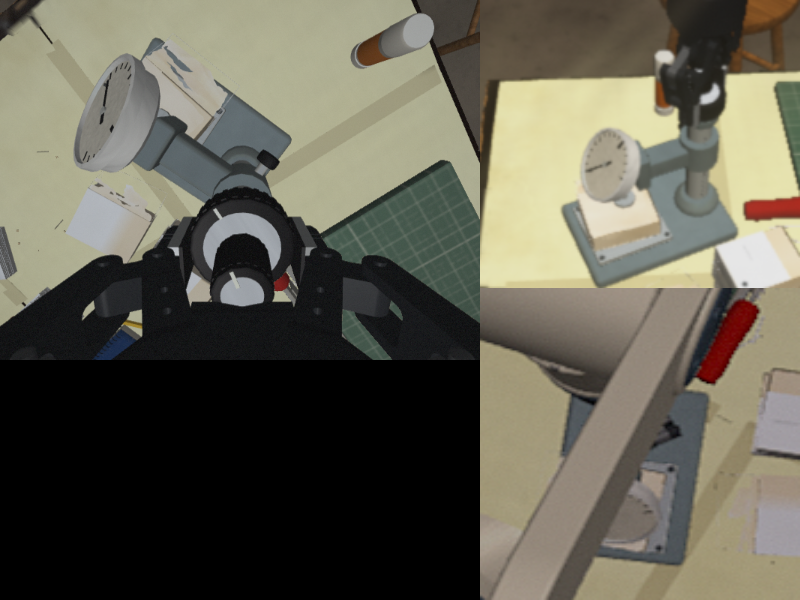

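```bash
cat >> h.py <<'E'
G=np.array([.9886,-.150,0]);L=np.cross([0,0,1.],G)  # gauge x, y
def face(img,n,c,tilt,S=240,h=44):
    up=np.array([0,0,1.])*np.cos(tilt)+G*np.sin(tilt); right=-L  # viewer in front
    C=[c+h*(a*right+b*up) for a,b in((-1,1),(1,1),(1,-1),(-1,-1))]
    H=cv2.getPerspectiveTransform(proj(n,C).astype(np.float32),np.float32([[0,0],[S,0],[S,S],[0,S]]))
    return cv2.warpPerspective(img,H,(S,S),flags=cv2.INTER_CUBIC)
E
python3 - <<'E'
from h import *
c,e=tri('scene',(281.3,231.7),'top',(288.6,264.9));print(c,e)
o=[]
for n,f in(('scene','s0'),('top','t0')):
    im=cv2.imread(f'pics/{f}.png')
    o.append(cv2.hconcat([face(im,n,c,t) for t in(.4,.6,.8)]))
cv2.imwrite('pics/f.png',cv2.vconcat(o))
E
```

```text
[ 469.48803224 -216.68935344  144.29455303] 0.35500042642355634
```

View pics/f.png

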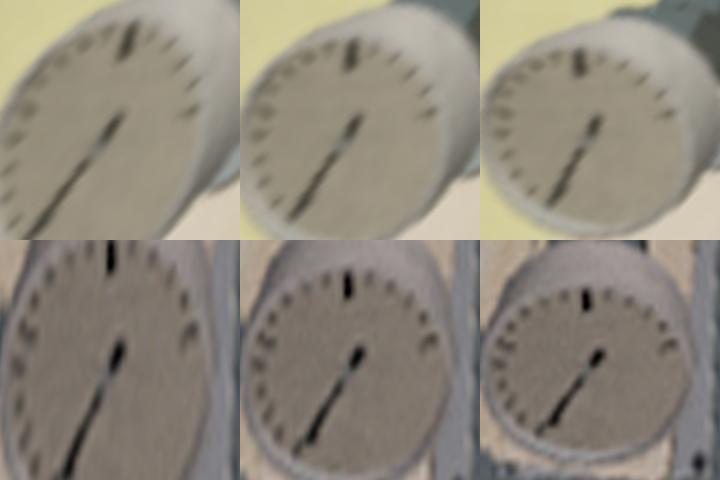

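Rectified with a tilt of 0.6, the pivot sits at about (110,130). The zero mark is upright and the needle is at −146.6°, which is 2.56 rad as expected. I'll build the reader, then make the first safe turn of 55°, under 7 mm of travel.

```bash
cat >> h.py <<'E'
def needle(img,n,drop,tilt=.6,save=None):
    up=np.array([0,0,1.])*np.cos(tilt)+G*np.sin(tilt)
    c=np.array([469.5,-216.7,144.3])+3.7*L-3.7*up-[0,0,drop]
    f=face(img,n,c,tilt); g=cv2.GaussianBlur(cv2.cvtColor(f,6),(3,3),0).astype(np.float32)
    if save: cv2.imwrite('pics/'+save,f)
    th=np.radians(np.arange(-175,100,1.));rr=np.arange(7,21,.5)*120/44
    X=(120+np.outer(np.sin(th),rr)).astype(np.float32);Y=(120-np.outer(np.cos(th),rr)).astype(np.float32)
    p=cv2.remap(g,X,Y,1).mean(1);d=np.median(p)-p;k=d.argmax();w=slice(max(k-6,0),k+7);dw=np.clip(d[w]-d[k]*.3,0,None)
    return round(float((th[w]*dw).sum()/dw.sum())+2.55,3),round(float(d[k]),1)
E
python3 - <<'E'
from h import *
for f in('s0','scene1','scene2'):print(needle(cv2.imread(f'pics/{f}.png'),'scene',0))
print(needle(cv2.imread('pics/t0.png'),'top',0))
E
```

```text
(-0.002, 49.3)
(-0.002, 54.0)
(-0.002, 54.1)
(-0.017, 66.4)
```

Request:
carry_out(targets=[{"dp": [0,0,0],"yaw": 6},{"dp": [0,0,0],"yaw": 12},{"dp": [0,0,0],"yaw": 18},{"dp": [0,0,0],"yaw": 24},{"dp": [0,0,0],"yaw": 30},{"dp": [0,0,0],"yaw": 36},{"dp": [0,0,0],"yaw": 42},{"dp": [0,0,0],"yaw": 48},{"dp": [0,0,0],"yaw": 55},{"dp": [0,0,0],"yaw": 55},{"dp": [0,0,0],"yaw": 55}])

```text
clock: 5.03
eef_pos: [576.3, -230.0, 185.6]
tcp_rot: [-3.141, 0.001, 1.079]
contact_force: [-8.0, -0.5, 10.7]
opening: 0.591
grasp_force: 51.9
```

```bash
cat > look.py <<'E'
from h import *
import sys
s=r.sense();print('t',s['clock'],'q6',round(s['qpos'][5],3),'F',np.round(s['contact_force'],1),'T',np.round(s['wrist_torque'],2),s['eef_pos'].round(1))
d=float(sys.argv[1]);im=snap('scene',sys.argv[2])
for k in(-1,0,1,2): print(d+k,needle(im,'scene',d+k))
E
python3 look.py 6.7 s3.png
```

```text
t 5.025 q6 0.111 F [-8.  -0.5 10.7] T [-0.11  1.25 -0.19] [ 576.3 -230.   185.6]
5.7 (-0.054, 50.6)
6.7 (-0.013, 51.8)
7.7 (0.035, 52.0)
8.7 (0.077, 51.3)
```

Request:
carry_out(targets=[{"dp": [0,0,0],"yaw": 4},{"dp": [0,0,0],"yaw": 8},{"dp": [0,0,0],"yaw": 8}])

```text
clock: 5.45
eef_pos: [576.1, -229.8, 185.6]
tcp_rot: [-3.14, 0.001, 0.939]
contact_force: [-9.2, -0.3, 11.1]
opening: 0.594
grasp_force: 52.0
```

```bash
python3 look.py 7.7 s4.png
```

```text
t 5.45 q6 0.251 F [-9.2 -0.3 11.1] T [-0.04  1.32 -0.21] [ 576.1 -229.8  185.6]
6.7 (-0.055, 58.1)
7.7 (-0.013, 58.8)
8.7 (0.036, 58.6)
9.7 (0.077, 57.3)
```

Request:
carry_out(targets=[{"dp": [0,0,0],"yaw": 4},{"dp": [0,0,0],"yaw": 6},{"dp": [0,0,0],"yaw": 6}])

```text
clock: 5.88
eef_pos: [575.9, -229.7, 185.6]
tcp_rot: [-3.14, 0.002, 0.834]
contact_force: [-10.1, -0.2, 12.3]
opening: 0.587
grasp_force: 52.0
```

```bash
python3 look.py 8.4 s5.png
```

```text
t 5.875 q6 0.356 F [-10.1  -0.2  12.3] T [ 0.06  1.45 -0.2 ] [ 575.9 -229.7  185.6]
7.4 (-0.052, 56.4)
8.4 (-0.011, 57.0)
9.4 (0.037, 57.1)
10.4 (0.078, 56.1)
```

Request:
carry_out(targets=[{"dp": [0,0,0],"yaw": 4},{"dp": [0,0,0],"yaw": 8},{"dp": [0,0,0],"yaw": 8}])

```text
clock: 6.3
eef_pos: [575.8, -229.5, 185.6]
tcp_rot: [-3.14, 0.002, 0.694]
contact_force: [-10.2, 1.1, 12.9]
opening: 0.592
grasp_force: 52.1
```

```bash
python3 look.py 9.4 s6.png; python3 -c "
import cv2
a=cv2.imread('pics/s6.png')[195:295,235:345];cv2.imwrite('pics/z6.png',cv2.resize(a,(550,500),interpolation=3))"
```

```text
t 6.3 q6 0.496 F [-10.2   1.1  12.9] T [ 0.1   1.6  -0.15] [ 575.8 -229.5  185.6]
8.4 (-0.064, 56.4)
9.4 (-0.015, 57.6)
10.4 (0.026, 57.5)
11.4 (0.074, 56.9)
```

View pics/z6.png

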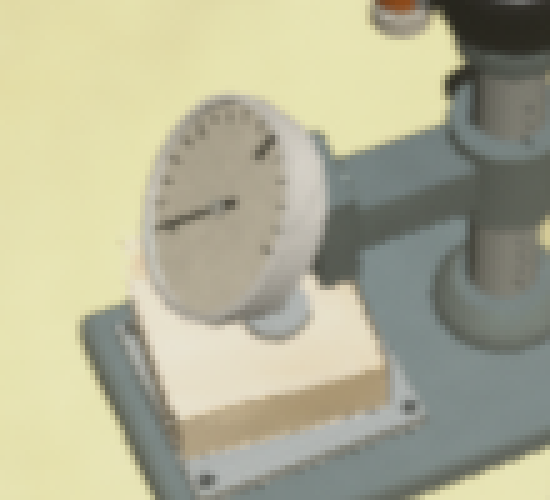

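The foot is at (278,320) in the crop, just above the bar, and the needle is still at rest. I'll keep stepping.

Request:
carry_out(targets=[{"dp": [0,0,0],"yaw": 4},{"dp": [0,0,0],"yaw": 8},{"dp": [0,0,0],"yaw": 8}])

```text
clock: 6.72
eef_pos: [575.7, -229.4, 185.6]
tcp_rot: [-3.14, 0.002, 0.555]
contact_force: [-11.0, 2.6, 13.3]
opening: 0.59
grasp_force: 52.1
```

```bash
python3 look.py 10.4 s7.png
```

```text
t 6.725 q6 0.635 F [-11.    2.6  13.3] T [ 0.3   1.65 -0.17] [ 575.7 -229.4  185.6]
9.4 (-0.052, 55.6)
10.4 (-0.011, 56.1)
11.4 (0.037, 56.0)
12.4 (0.078, 54.9)
```

Request:
carry_out(targets=[{"dp": [0,0,0],"yaw": 4},{"dp": [0,0,0],"yaw": 8},{"dp": [0,0,0],"yaw": 8}])

```text
clock: 7.15
eef_pos: [575.5, -229.2, 185.6]
tcp_rot: [-3.14, 0.002, 0.415]
contact_force: [-11.4, 3.5, 14.2]
opening: 0.591
grasp_force: 52.2
```

```bash
python3 look.py 11.4 s8.png
```

```text
t 7.15 q6 0.775 F [-11.4   3.5  14.2] T [ 0.36  1.72 -0.17] [ 575.5 -229.2  185.6]
10.4 (-0.051, 58.2)
11.4 (-0.011, 58.7)
12.4 (0.037, 59.0)
13.4 (0.077, 57.9)
```

Request:
carry_out(targets=[{"dp": [0,0,0],"yaw": 4},{"dp": [0,0,0],"yaw": 8},{"dp": [0,0,0],"yaw": 8}])

```text
clock: 7.58
eef_pos: [575.4, -228.9, 185.6]
tcp_rot: [-3.14, 0.003, 0.275]
contact_force: [-11.0, 4.8, 14.4]
opening: 0.593
grasp_force: 52.2
```

```bash
python3 look.py 12.4 s9.png
```

```text
t 7.575 q6 0.915 F [-11.    4.8  14.4] T [ 0.6   1.78 -0.17] [ 575.4 -228.9  185.6]
11.4 (-0.049, 58.9)
12.4 (-0.001, 59.5)
13.4 (0.04, 59.4)
14.4 (0.089, 58.4)
```

Request:
carry_out(targets=[{"dp": [0,0,0],"yaw": 4},{"dp": [0,0,0],"yaw": 8},{"dp": [0,0,0],"yaw": 8}])

```text
clock: 8.0
eef_pos: [575.4, -228.7, 185.6]
tcp_rot: [-3.14, 0.003, 0.136]
contact_force: [-11.5, 4.8, 14.4]
opening: 0.596
grasp_force: 52.3
```

```bash
python3 look.py 13.4 s10.png
```

```text
t 8.0 q6 1.054 F [-11.5   4.8  14.4] T [ 0.7   1.82 -0.12] [ 575.4 -228.7  185.6]
12.4 (0.175, 50.1)
13.4 (0.215, 52.0)
14.4 (0.262, 52.6)
15.4 (0.302, 52.7)
```

Request:
carry_out(targets=[{"dp": [0,0,0],"yaw": 2},{"dp": [0,0,0],"yaw": 4},{"dp": [0,0,0],"yaw": 4},{"dp": [0,0,0],"yaw": 4}])

```text
clock: 8.55
eef_pos: [575.4, -228.6, 185.6]
tcp_rot: [-3.14, 0.003, 0.067]
contact_force: [-11.2, 5.7, 15.6]
opening: 0.589
grasp_force: 52.3
```

```bash
python3 look.py 13.9 s11.png
```

```text
t 8.55 q6 1.123 F [-11.2   5.7  15.6] T [ 0.82  1.82 -0.12] [ 575.4 -228.6  185.6]
12.9 (0.489, 53.9)
13.9 (0.523, 55.1)
14.9 (0.558, 55.9)
15.9 (0.592, 55.9)
```

Request:
carry_out(targets=[{"dp": [0,0,0],"yaw": 0},{"dp": [0,0,0],"yaw": 0},{"dp": [0,0,0],"yaw": 0},{"dp": [0,0,0],"yaw": 0},{"dp": [0,0,0],"yaw": 0},{"dp": [0,0,0],"yaw": 0},{"dp": [0,0,0],"yaw": 0},{"dp": [0,0,0],"yaw": 0}], fingers=1)

```text
clock: 9.6
eef_pos: [577.2, -229.7, 184.3]
tcp_rot: [-3.142, 0.0, 0.067]
contact_force: [-0.7, -0.3, 0.1]
opening: 0.996
grasp_force: 0.0
```

```bash
python3 look.py 13.9 s12.png;python3 -c "
from h import *
plan([577,-229,215])"
```

```text
t 9.6 q6 1.123 F [-0.7 -0.3  0.1] T [-0.   -0.02 -0.04] [ 577.2 -229.7  184.3]
12.9 (0.489, 53.9)
13.9 (0.523, 55.0)
14.9 (0.557, 55.7)
15.9 (0.592, 55.6)
dp [ -0.2  -0.7 -30.7] now [ 577.2 -229.7  184.3] rot [-180.     0.     3.8] q [-0.38  0.4   1.69  0.    1.05  1.12] t 9.65
```

Stage 1 is reached: the needle reads 0.52, the knob is released and the needle stays there. Next I rise to the fine knob and wind the wrist back.

Request:
carry_out(targets=[{"dp": [0,-1,-16],"yaw": 0},{"dp": [0,-1,-32],"yaw": -8},{"dp": [0,-1,-32],"yaw": -18},{"dp": [0,-1,-32],"yaw": -28},{"dp": [0,-1,-32],"yaw": -38},{"dp": [0,-1,-32],"yaw": -48},{"dp": [0,-1,-32],"yaw": -58},{"dp": [0,-1,-32],"yaw": -68},{"dp": [0,-1,-32],"yaw": -78},{"dp": [0,-1,-32],"yaw": -88},{"dp": [0,-1,-32],"yaw": -90},{"dp": [0,-1,-32],"yaw": -90}])

```text
clock: 11.15
eef_pos: [577.4, -228.7, 216.9]
tcp_rot: [3.141, 0.0, 1.635]
contact_force: [-0.2, -0.7, 0.0]
opening: 1.002
grasp_force: 0.0
```

Request:
carry_out(targets=[{"dp": [0,0,0],"yaw": 0},{"dp": [0,0,0],"yaw": 0},{"dp": [0,0,0],"yaw": 0},{"dp": [0,0,0],"yaw": 0},{"dp": [0,0,0],"yaw": 0},{"dp": [0,0,0],"yaw": 0},{"dp": [0,0,0],"yaw": 0},{"dp": [0,0,0],"yaw": 0},{"dp": [0,0,0],"yaw": 0},{"dp": [0,0,0],"yaw": 0}], fingers=-1, grip_force=40)

```text
clock: 12.4
eef_pos: [577.0, -228.7, 216.4]
tcp_rot: [-3.141, -0.0, 1.638]
contact_force: [-3.5, -0.2, 4.7]
opening: 0.265
grasp_force: 39.4
```

```bash
python3 look.py 13.9 s13.png;python3 -c "
from h import *
w=snap('wrist','w13.png');cv2.imwrite('pics/w13b.png',cv2.resize(w,(480,360)))"
```

```text
t 12.4 q6 -0.447 F [-3.5 -0.2  4.7] T [ 0.03  0.59 -0.03] [ 577.  -228.7  216.4]
12.9 (0.489, 53.8)
13.9 (0.523, 55.0)
14.9 (0.557, 55.7)
15.9 (0.592, 55.8)
```

View pics/w13b.png

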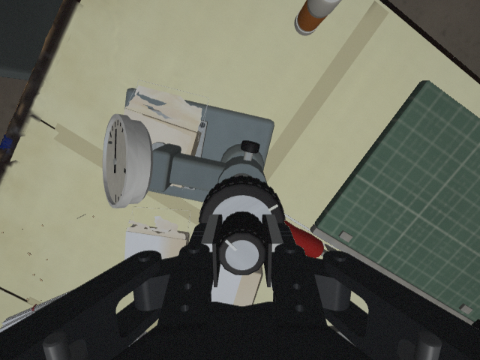

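The pads hold the fine knob at (240,250) and clear the coarse disc. I'll turn 60° and read the needle.

Request:
carry_out(targets=[{"dp": [0,0,0],"yaw": 6},{"dp": [0,0,0],"yaw": 12},{"dp": [0,0,0],"yaw": 18},{"dp": [0,0,0],"yaw": 24},{"dp": [0,0,0],"yaw": 30},{"dp": [0,0,0],"yaw": 36},{"dp": [0,0,0],"yaw": 42},{"dp": [0,0,0],"yaw": 48},{"dp": [0,0,0],"yaw": 54},{"dp": [0,0,0],"yaw": 60},{"dp": [0,0,0],"yaw": 60},{"dp": [0,0,0],"yaw": 60}])

```text
clock: 14.0
eef_pos: [576.8, -228.6, 216.4]
tcp_rot: [-3.141, 0.0, 0.59]
contact_force: [-4.7, 0.5, 5.2]
opening: 0.265
grasp_force: 39.5
```

```bash
python3 look.py 15.5 s14.png
```

```text
t 14.0 q6 0.601 F [-4.7  0.5  5.2] T [ 0.17  0.74 -0.09] [ 576.8 -228.6  216.4]
14.5 (1.869, 48.8)
15.5 (1.85, 47.2)
16.5 (1.817, 45.9)
17.5 (1.798, 44.5)
```

Request:
carry_out(targets=[{"dp": [0,0,0],"yaw": 6},{"dp": [0,0,0],"yaw": 12},{"dp": [0,0,0],"yaw": 18},{"dp": [0,0,0],"yaw": 24},{"dp": [0,0,0],"yaw": 29},{"dp": [0,0,0],"yaw": 31},{"dp": [0,0,0],"yaw": 31},{"dp": [0,0,0],"yaw": 31}])

```text
clock: 15.05
eef_pos: [576.8, -228.4, 216.4]
tcp_rot: [-3.141, 0.001, 0.049]
contact_force: [-5.3, 1.2, 7.5]
opening: 0.268
grasp_force: 39.5
```

```bash
python3 look.py 16.3 s15.png; python3 -c "
from h import *
for f,d in(('s0',0),('s15',16.3)): needle(cv2.imread(f'pics/{f}.png'),'scene',d,save=f'n{f}.png')
w=snap('wrist','w15.png')
a=cv2.hconcat([cv2.resize(cv2.imread(f'pics/n{f}.png'),(400,400)) for f in('s0','s15')]);cv2.imwrite('pics/n15.png',a)"
```

```text
t 15.05 q6 1.142 F [-5.3  1.2  7.5] T [ 0.24  0.77 -0.08] [ 576.8 -228.4  216.4]
15.3 (2.707, 54.3)
16.3 (2.668, 52.5)
17.3 (2.618, 50.2)
18.3 (-0.084, 47.3)
```

View pics/n15.png

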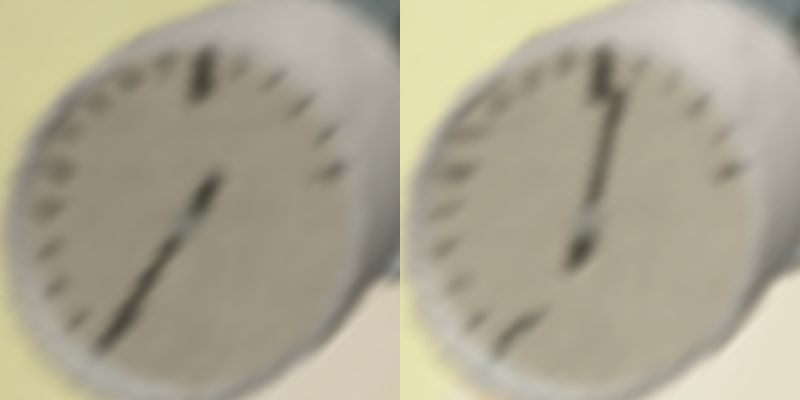

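The needle is slightly right of the zero mark. The pivot is really at about (188,218) of 400, so I'll re-centre the reader and measure against the zero mark itself.

```bash
cat > rd.py <<'E'
from h import *
def pol(f,drop,tilt,r0,r1,a0,a1):
    img=cv2.imread(f'pics/{f}.png');up=np.array([0,0,1.])*np.cos(tilt)+G*np.sin(tilt);u6=np.array([0,0,1.])*np.cos(.6)+G*np.sin(.6)
    c=np.array([469.5,-216.7,144.3])+6.4*L-7.7*u6-[0,0,drop]
    g=cv2.cvtColor(face(img,'scene',c,tilt,480),6).astype(np.float32)
    th=np.radians(np.arange(a0,a1,.5));rr=np.arange(r0,r1,.25)*240/44
    p=cv2.remap(g,(240+np.outer(np.sin(th),rr)).astype(np.float32),(240-np.outer(np.cos(th),rr)).astype(np.float32),1).mean(1)
    d=np.median(p)-p;k=d.argmax();w=slice(max(k-10,0),k+11);dw=np.clip(d[w]-d[k]*.4,0,None)
    return float((th[w]*dw).sum()/dw.sum())
def report(f,d):
    for t in(.6,.66,.72):
        z=pol('s0',0,t,28,32,-10,16);rest=pol('s0',0,t,10,26,-170,-120)
        print(t,'zero',round(z,3),'span',round(z-rest,3),f,'past zero',[round(pol(f,d,t,a,b,-40,40)-z,3) for a,b in((8,18),(14,24))])
E
python3 -c "
from rd import *
report('s15',16.3)"
```

```text
0.6 zero 0.097 span 2.657 s15 past zero [0.137, 0.13]
0.66 zero 0.039 span 2.623 s15 past zero [0.144, 0.143]
0.72 zero -0.02 span 2.589 s15 past zero [0.151, 0.151]
```

Request:
carry_out(targets=[{"dp": [0,0,0],"yaw": -3},{"dp": [0,0,0],"yaw": -6},{"dp": [0,0,0],"yaw": -6},{"dp": [0,0,0],"yaw": -6},{"dp": [0,0,0],"yaw": -6}])

```text
clock: 15.78
eef_pos: [576.8, -228.5, 216.4]
tcp_rot: [-3.141, 0.001, 0.154]
contact_force: [-5.2, 1.9, 6.2]
opening: 0.265
grasp_force: 39.5
```

```bash
python3 -c "
from rd import *
snap('scene','s16.png');report('s16',16.2)
needle(cv2.imread('pics/s16.png'),'scene',16.2,save='n16.png');print(r.sense()['clock'])
cv2.imwrite('pics/n16b.png',cv2.resize(cv2.imread('pics/n16.png'),(400,400)))"
```

```text
0.6 zero 0.097 span 2.657 s16 past zero [0.007, 0.008]
0.66 zero 0.039 span 2.623 s16 past zero [0.006, 0.011]
0.72 zero -0.02 span 2.589 s16 past zero [0.011, 0.01]
15.825
```

View pics/n16b.png

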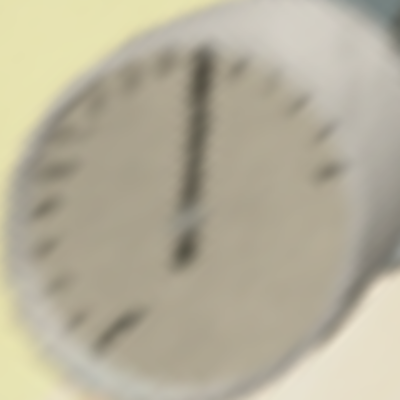

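The needle, from (188,218) to (203,55), lies on the zero mark. I'll release, retreat straight up and recheck.

Request:
carry_out(targets=[{"dp": [0,0,0],"yaw": 0},{"dp": [0,0,0],"yaw": 0},{"dp": [0,0,0],"yaw": 0},{"dp": [0,0,0],"yaw": 0},{"dp": [0,0,0],"yaw": 0},{"dp": [0,0,0],"yaw": 0},{"dp": [0,0,-20],"yaw": 0},{"dp": [0,0,-50],"yaw": 0},{"dp": [0,0,-90],"yaw": 0},{"dp": [0,0,-110],"yaw": 0},{"dp": [0,0,-110],"yaw": 0},{"dp": [0,0,-110],"yaw": 0}], fingers=1)

```text
clock: 17.32
eef_pos: [576.7, -228.5, 325.1]
tcp_rot: [-3.141, 0.001, 0.154]
contact_force: [-0.3, -0.6, -0.9]
opening: 1.003
grasp_force: 0.0
```

```bash
python3 -c "
from rd import *
snap('scene','s17.png');report('s17',16.2);s=r.sense();print(s['clock'],s['contact_force'],s['eef_pos'],s['opening'])"
```

```text
0.6 zero 0.097 span 2.657 s17 past zero [0.007, 0.008]
0.66 zero 0.039 span 2.623 s17 past zero [0.012, 0.006]
0.72 zero -0.02 span 2.589 s17 past zero [0.011, 0.01]
17.375 [-0.31638769  0.05614979 -0.72040038] [ 576.57527246 -228.45066119  324.80660603] 0.9983145072466544
```

```bash
python3 -c "
from rig import r
print(r.sign_off())"
```

```text
the job is handed in; nothing more can be done
None
```

The job is handed in: the coarse knob landed the foot with the needle at about 0.5 rad, then the fine knob brought it to within about 0.01 rad of the zero mark by camera reading, where it held after the gripper let go and backed off.

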